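Clear the feed plate, then hold the run lever

ROBOT

A 6-joint arm with a two-finger parallel gripper is mounted at the origin on the work surface. World frame = base frame: x ahead of the robot, y to its left, z up, the work surface at z = 0. Lengths are in m, angles in rad, forces in N, time in s.
With the tool pointing down it reaches from about 0.325 to 0.925 m from the base axis. Payload 3.1 kg.
Tool frame: the origin (TCP) lies at the centre of the arm's flange, where the gripper is bolted on; the fingertips stand 173 mm ahead of it and the grasp point (between the pads) lies 155 mm ahead of it; z points along the fingers, y is the line along which they close (so a half turn about z gives the same grasp; the last joint's range is limited). The gripper opens to 85 mm and grips with 20 to 120 N. Pads are 22 mm wide; open, the fingers measure 114 mm over their backs; the gripper's body (76 mm by 85 mm) begins 54 mm behind the grasp point. The pads swing forward as they close: fully open they stand 13 mm farther back than shut.
Start: joints at [-1.316, 0.217, 1.613, -0, 1.311, -0.112], TCP at [0.224, -0.583, 0.405] pointing down, gripper open.
Joint ranges: [-2.75, 2.75], [-0.78, 2.1], [0.31, 2.55], [-1.13, 4.27], [0.13, 2.63], [-2.58, 2.58]. Speed limits (rad/s): [2.79, 2.79, 3.14, 3.14, 3.14, 3.14].

INTERFACE

Orientations are given as a 3x3 rotation matrix whose columns are the frame's x, y, z axes.
In Python, from station import ctrl gives the robot as it stands.
- The arm moves only by the shell command python3 -m creep 'ROWS' [OPENING]. ROWS is JSON, a list of rows, each a list of 6 numbers: the shift along the tool's x, y, z in mm, then the turn, a rotation vector about the tool's x, y, z in degrees. A call has 1 to 20 rows; each row shifts and turns the commanded pose from where the row before left it, along the tool's axes as they then stand; what a row does not reach is not made up. A row lasts 1/12 s, in which the tool goes at most 41.7 mm and 7.16 degrees, less where a joint would pass 70% of its speed; a pose out of reach is approached as far as the arm can. A call with a gripper value outside its range is refused whole. OPENING is the opening, from 0 (shut) to 1 (fully open), set as the call begins (- or left out, the last holds). The fingers move at their own pace and stop on an object; the grip force is fixed at half the most. Time passes only in rows, so rows that do not move let the fingers close. It gives the time, the measured TCP pose, the force, the opening and the grip force at its end, in the units of the state.
- ctrl.state(): the state, without advancing time (a new reading comes with each control period).
- ctrl.snapshot(name): name is "scene" or "side" or "wrist"; returns the picture (480x640x3 uint8, red, green, blue); there is no depth.
- ctrl.calibration(name): a dict with "fx", "fy", "cx", "cy" (pixels), "T" (4x4, takes a point from camera to world coordinates). Camera axes: x right, y down, z forward; pixel columns grow to the right and rows downward; lengths in m; the calibration is good to about 2 mm. A picture is of the moment at which its call begins: read the wrist's pose just before it. calibration takes no time and is no camera call; for the wrist camera it gives the pose at the moment of the call.
- ctrl.close_job(): hands the job in; it is judged then, once.
The state is a dict: "t": time; "joint_pos": joint angles; "joint_velocities": joint speeds; "effort": joint torques, N m; "tool_pos": TCP position; "eef_rot": TCP orientation; "ft_force": force on the tool from outside, world axes, zero at the start; "ft_torque": the same for the moment, N m; "width": finger opening in m; "grasp_force": force on a finger pad.
Only numpy, scipy, OpenCV 4.12 (cv2) and the standard library are available. Lean on these libraries where they do the work, as an engineer would, in place of code of your own. Each camera call takes 0.05 s, during which the arm holds its last target. There are 200 camera calls.

TASK

Use the scraper block to sweep all five brittle chips along the packing line's feed plate and off its open end into the yellow crumb tray (do not touch the chips with the gripper itself), then stand the scraper back on its blue mat and let go of it. Only then press the spring-loaded orange run lever down with the fingers to its half-way position, where the lever is level and in line with the green mark, never down into the red, and finish while still holding it there: the program ends with the lever held. Leave the bowl, syrup bottle and jar alone.

Things in the scene. Friction and masses are not known exactly. Their poses are not given: they have to be found in the camera images.
- feed: Fixed aluminium feed plate, 240 mm long (own y, -120 to 120), 140 mm wide between two dark rails (own x, inner faces at -70 and 70) that stand 17 mm above it all along. Upper face 48 mm above the work surface. Origin: on the work surface under its centre; z up. Open at both ends, chips go off the +y end. Chips start between own y -50 and 85 mm.
- feed_start (a point): Point on the plate's upper face at own (0, -88) mm, bare of chips at the start: the scraper can be set down centred here, its length across the plate.
- tray_floor (a point): Centre of the floor of the yellow crumb tray fixed to the unit, at own (0, 161, 4) mm of the feed plate: inside 172 mm (x) by 122 mm (y), walls 34 mm high above the work surface; its near part lies under the plate's last 20 mm.
- scraper_mid (a point): Centre of the loose scraper block (0.11 to 0.23 kg), half-way up its 72 mm height; z up. White foot 120 (own x) by 32 (own y) by 24 mm high; on it, centred, a red grip rib 75 (own x) by 22 mm (own y), 24 to 72 mm above the underside: grasp it across the 22 mm from above. Starts standing on the blue mat, within 0.1 rad of the mat's direction.
- mat: Fixed blue mat, 160 mm (own x) by 80 mm (own y), 4 mm thick; origin at the centre of its underside, on the work surface.
- control: Fixed grey control box of the run lever, 110 (own x) by 170 (own y) by 50 mm high; origin on the work surface under its centre, z up. A white gauge plate stands on it at own x = -47 mm, 4 mm thick, up to 150 mm above the work surface, 165 mm long in y; on its +x face a black mark (released), green mark (half-way, level) and red mark (too far).
- lever_pivot (a point): The lever's hinge axis, which runs along the control box's own x: at own (0, 55, 100) mm of the box. The lever reaches from here towards the box's own -y; two cheeks beside it rise 15 mm above this point.
- lever_pad (a point): Centre of the upper face of the lever's orange pad, 46 mm by 46 mm by 16 mm thick, 110 mm from the hinge axis; the upper face lies 8 mm above the lever's centre line. It moves with the lever: released it is about 145 mm above the work surface, in the half-way position 108 mm.
- lever (a joint): Lever angle in rad: 0 released (pad end raised 0.35 above level), 0.35 half-way (level, green mark), the red begins at 0.55, bottom stop 0.7. Spring: about 4 N at the pad to start it, 11 N at half-way, 15 N at 0.55; it springs back when let go.
- chip0_mid (a point): Centre of a loose hard brown brittle chip, 22 x 18 x 14 mm, 10 g, lying on the feed plate at the start.
- chip1_mid (a point): Centre of a loose hard brown brittle chip, 22 x 18 x 14 mm, 10 g, lying on the feed plate at the start.
- chip2_mid (a point): Centre of a loose hard brown brittle chip, 22 x 18 x 14 mm, 10 g, lying on the feed plate at the start.
- chip3_mid (a point): Centre of a loose hard brown brittle chip, 22 x 18 x 14 mm, 10 g, lying on the feed plate at the start.
- chip4_mid (a point): Centre of a loose hard brown brittle chip, 22 x 18 x 14 mm, 10 g, lying on the feed plate at the start.
- bowl: Bystander: loose steel bowl, 110 mm across, 50 mm high; origin at the centre of its underside.
- syrup: Bystander: loose amber bottle, 60 mm across, 140 mm high; origin at the centre of its underside.
- jar: Bystander: loose glass jar with red lid, 56 mm across, 80 mm high; origin at the centre of its underside.
Not all that is in view belongs to the job. Of the things that look like the part that bears scraper_mid, the larger one is meant. What is shaped like the mat but white is not meant.

How it is judged:
On the way, in this order (a step that is already met when the one before it is completed fails the run):
1. the held scraper stands on the feed plate (contact force between the fingers and scraper above 1 N and angle between scraper_mid's own z axis and vertical below 0.2 rad and x of scraper_mid in the frame of feed between -0.05 and 0.05 m and y of scraper_mid in the frame of feed between -0.14 and 0.14 m and z of scraper_mid in the frame of feed between 0.07 and 0.095 m), for 0.1 s.
2. all five chips lie in the crumb tray, scraper still in hand (x of chip0_mid in the frame of feed between -0.09 and 0.09 m and y of chip0_mid in the frame of feed between 0.095 and 0.226 m and height (world z) of each of chip0_mid, chip1_mid, chip2_mid, chip3_mid, chip4_mid below 0.043 m and x of chip1_mid in the frame of feed between -0.09 and 0.09 m and y of chip1_mid in the frame of feed between 0.095 and 0.226 m and x of chip2_mid in the frame of feed between -0.09 and 0.09 m and y of chip2_mid in the frame of feed between 0.095 and 0.226 m and x of chip3_mid in the frame of feed between -0.09 and 0.09 m and y of chip3_mid in the frame of feed between 0.095 and 0.226 m and x of chip4_mid in the frame of feed between -0.09 and 0.09 m and y of chip4_mid in the frame of feed between 0.095 and 0.226 m and contact force between the fingers and scraper above 1 N), for 0.2 s.
3. the scraper stands on its mat, let go (x of scraper_mid in the frame of mat between -0.04 and 0.04 m and y of scraper_mid in the frame of mat between -0.04 and 0.04 m and z of scraper_mid in the frame of mat below 0.047 m and angle between scraper_mid's own z axis and vertical below 0.1 rad and contact force between the fingers and scraper below 0.3 N), for 0.2 s.
At the end, for the whole second after the job is handed in: All five chips are in the crumb tray; the scraper stands upright on its mat (centre within 40 mm of the mat's centre along each mat axis), let go; the fingers hold the lever still, between 0.25 and 0.45 rad (level within 0.1), pressing with more than 3 N, through the last second (all of step 3 and x of chip0_mid in the frame of feed between -0.09 and 0.09 m and y of chip0_mid in the frame of feed between 0.095 and 0.226 m and height (world z) of each of chip0_mid, chip1_mid, chip2_mid, chip3_mid, chip4_mid below 0.043 m and x of chip1_mid in the frame of feed between -0.09 and 0.09 m and y of chip1_mid in the frame of feed between 0.095 and 0.226 m and x of chip2_mid in the frame of feed between -0.09 and 0.09 m and y of chip2_mid in the frame of feed between 0.095 and 0.226 m and x of chip3_mid in the frame of feed between -0.09 and 0.09 m and y of chip3_mid in the frame of feed between 0.095 and 0.226 m and x of chip4_mid in the frame of feed between -0.09 and 0.09 m and y of chip4_mid in the frame of feed between 0.095 and 0.226 m and value of joint lever between 0.25 and 0.45 rad and contact force between the fingers and lever above 3 N and contact force between scraper and lever below 0.3 N and velocity of joint lever between -0.1 and 0.1 rad/s); the arm keeps its last pose, push and grip.
It fails at once if the gripper touches a chip (contact force between the fingers and chip0 above 0.3 N or contact force between the fingers and chip1 above 0.3 N or contact force between the fingers and chip2 above 0.3 N or contact force between the fingers and chip3 above 0.3 N or contact force between the fingers and chip4 above 0.3 N).
It fails at once if the lever is pressed while a chip is not yet in the tray or the scraper is not back on its mat (value of joint lever above 0.15 rad and not (((x of chip0_mid in the frame of feed between -0.09 and 0.09 m and y of chip0_mid in the frame of feed between 0.095 and 0.226 m and height (world z) of chip0_mid below 0.043 m) and (x of chip1_mid in the frame of feed between -0.09 and 0.09 m and y of chip1_mid in the frame of feed between 0.095 and 0.226 m and height (world z) of chip1_mid below 0.043 m) and (x of chip2_mid in the frame of feed between -0.09 and 0.09 m and y of chip2_mid in the frame of feed between 0.095 and 0.226 m and height (world z) of chip2_mid below 0.043 m) and (x of chip3_mid in the frame of feed between -0.09 and 0.09 m and y of chip3_mid in the frame of feed between 0.095 and 0.226 m and height (world z) of chip3_mid below 0.043 m) and (x of chip4_mid in the frame of feed between -0.09 and 0.09 m and y of chip4_mid in the frame of feed between 0.095 and 0.226 m and height (world z) of chip4_mid below 0.043 m)) and x of scraper_mid in the frame of mat between -0.04 and 0.04 m and y of scraper_mid in the frame of mat between -0.04 and 0.04 m and z of scraper_mid in the frame of mat below 0.047 m and angle between scraper_mid's own z axis and vertical below 0.1 rad and contact force between the fingers and scraper below 0.3 N)).
It fails at once if the lever is pushed into the red (value of joint lever above 0.55 rad).
It fails at once if a bystander is moved (distance of any of bowl, syrup, jar from where it was at the start of the episode above 0.03 m).
It also fails if it takes over 72 s, if anything falls off the work surface, if the arm or the gripper's body presses on something with over 40 N, if the wrist force passes 120 N, or if a joint passes its speed limit or range.

## Working session

There is one attempt and no reset: what is moved stays moved. The work goes in short steps, Python scripts to look and compute and a shell command to move; the robot and the scene stay as the last step left them, time stands still between calls to the robot, and variables do not carry over. Pictures are saved under pics/ and viewed, at most 13 in all, crops included, and the job is handed in when it is done.

```bash
mkdir -p pics; ls; python3 - <<'E'
from station import ctrl
import cv2,numpy as np
s=ctrl.state();print(s['t'],s['tool_pos'],np.round(s['eef_rot'],3).tolist(),s['width'])
for n in ['scene','side']:
    im=ctrl.snapshot(n);cv2.imwrite(f'pics/{n}0.png',im[:,:,::-1])
    c=ctrl.calibration(n);print(n,c['fx'],c['fy'],c['cx'],c['cy'],np.round(c['T'],3).tolist())
E
```

```text
pics
0.0 [ 0.22405037 -0.58301818  0.40336594] [[0.933, 0.359, -0.001], [0.359, -0.933, 0.002], [0.0, -0.002, -1.0]] 0.08514153775222796
scene 472.52577186544346 472.52577186544346 317.5269488237122 240.37941832094504 [[-0.728, 0.434, -0.531, 1.04], [0.686, 0.465, -0.56, 0.451], [0.004, -0.772, -0.636, 0.67], [0.0, 0.0, 0.0, 1.0]]
side 619.7683637995895 619.7683637995895 320.6620918792945 242.07609953103608 [[-0.956, -0.181, 0.231, 0.322], [-0.293, 0.607, -0.738, 0.79], [-0.007, -0.774, -0.634, 0.83], [0.0, 0.0, 0.0, 1.0]]
```

View pics/scene0.png

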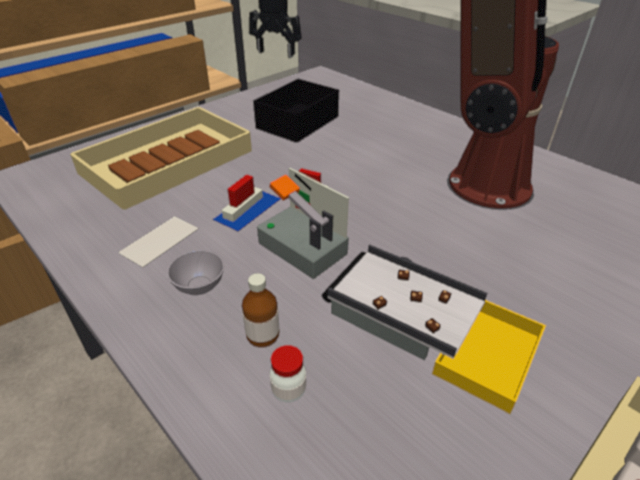

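View pics/side0.png

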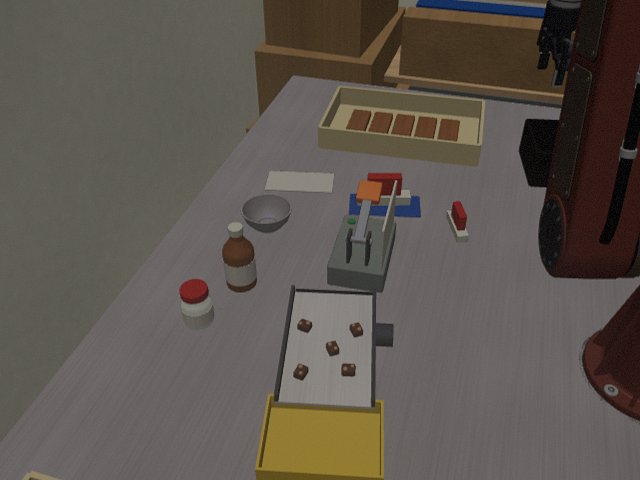

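Scene view: the candidates for the scraper are the red/white block on the blue mat at (240,197) and a smaller one behind the gauge plate at (310,178). In the side view they are at (385,190) and (458,218). The larger one, on the blue mat, is the one meant. The blue mat is at (247,208), and the white decoy mat at (160,240) is not it. The feed plate is at (405,300), with the chips at (403,274), (380,302), (416,296), (445,297) and (433,325). The tray is at (492,350) and the lever pad at (285,187).

```bash
cat > h.py <<'E'
from station import ctrl
import cv2,numpy as np
def ray(c,u,v):
    d=np.array([(u-c['cx'])/c['fx'],(v-c['cy'])/c['fy'],1.]);T=np.array(c['T']);return T[:3,3],T[:3,:3]@d/np.linalg.norm(d)
def plane(c,u,v,z):
    o,d=ray(c,u,v);return o+d*(z-o[2])/d[2]
def tri(c1,p1,c2,p2):
    o1,d1=ray(c1,*p1);o2,d2=ray(c2,*p2)
    s=np.linalg.lstsq(np.c_[d1,-d2],o2-o1,rcond=None)[0]
    a,b=o1+d1*s[0],o2+d2*s[1];return (a+b)/2,np.linalg.norm(a-b)
R={'red':([0,160,90],[6,255,255]),'red2':([172,160,90],[180,255,255]),'blue':([100,150,60],[130,255,255]),'yellow':([20,180,90],[32,255,255]),'orange':([7,210,180],[16,255,255]),'brown':([3,60,30],[18,190,140])}
def mask(im,n):
    h=cv2.cvtColor(im,cv2.COLOR_RGB2HSV);return cv2.inRange(h,np.array(R[n][0]),np.array(R[n][1]))
def blobs(im,n,amin=30):
    cs=cv2.findContours(mask(im,n),cv2.RETR_EXTERNAL,cv2.CHAIN_APPROX_NONE)[0]
    return sorted([c for c in cs if cv2.contourArea(c)>amin],key=cv2.contourArea)[::-1]
def cen(c):
    m=cv2.moments(c);return m['m10']/m['m00'],m['m01']/m['m00']
E
python3 - <<'E'
from h import *
np.set_printoptions(precision=3,suppress=True)
C={n:ctrl.calibration(n) for n in('scene','side')}
for n in C:
    im=cv2.cvtColor(cv2.imread(f'pics/{n}0.png'),cv2.COLOR_BGR2RGB)
    for col,z in(('red',.07),('blue',.004),('yellow',.034),('orange',.145),('brown',.062)):
        for c in blobs(im,col,20)[:8]:
            print(n,col,cv2.contourArea(c),np.round(cen(c)),plane(C[n],*cen(c),z)[:2], [] if col in('brown','orange') else cv2.approxPolyDP(c,3,True)[:,0].tolist()[:8])
print(tri(C['scene'],(240,190),C['side'],(385,184)))
E
cat > crop.py <<'E'
import cv2
a=cv2.imread('pics/scene0.png')[160:360,200:560]
cv2.imwrite('pics/crop0.png',cv2.resize(a,None,fx=2.2,fy=2.2,interpolation=cv2.INTER_CUBIC))
E
python3 crop.py
```

```text
scene red 718.0 [287. 360.] [0.771 0.1  ] [[283, 346], [274, 351], [272, 366], [281, 375], [291, 375], [301, 366], [301, 354], [295, 347]]
scene red 460.5 [241. 190.] [ 0.544 -0.329] [[250, 176], [244, 176], [228, 189], [231, 204], [238, 204], [252, 192]]
scene red 86.0 [311. 174.] [ 0.377 -0.271] [[300, 170], [319, 180], [319, 173]]
scene blue 966.5 [78. 55.] [ 0.377 -1.718] [[169, 37], [157, 34], [3, 68], [0, 76]]
scene blue 561.5 [250. 212.] [ 0.529 -0.322] [[278, 198], [263, 192], [263, 197], [234, 222], [223, 219], [221, 214], [214, 219], [239, 229]]
scene blue 124.0 [  5. 111.] [ 0.779 -1.327] [[0, 93], [0, 114], [14, 127]]
scene yellow 6462.0 [493. 356.] [0.503 0.303] [[486, 301], [453, 359], [440, 354], [433, 373], [509, 412], [544, 326]]
scene orange 280.5 [284. 186.] [ 0.531 -0.185] []
scene brown 15056.0 [499. 100.] [-0.368 -0.201] []
scene brown 11066.5 [105.  91.] [ 0.515 -1.114] []
scene brown 5498.5 [75. 16.] [ 0.229 -2.081] []
scene brown 3639.0 [ 21. 278.] [ 1.005 -0.376] []
scene brown 1909.5 [161. 156.] [ 0.592 -0.607] []
scene brown 1475.5 [ 85. 133.] [ 0.685 -0.8
[... 723 characters left out ...]
.5 [354. 205.] [ 0.589 -0.319] [[351, 194], [350, 213], [358, 213], [360, 206], [356, 205], [355, 194]]
side yellow 111.0 [315. 476.] [0.469 0.355] [[292, 476], [335, 479], [328, 474], [317, 478], [307, 472], [304, 477], [297, 472], [298, 477]]
side brown 23503.0 [401.  49.] [ 0.64  -1.098] []
side brown 12284.5 [605. 161.] [ 0.058 -0.576] []
side brown 4341.0 [617. 360.] [0.067 0.043] []
side brown 754.0 [238. 252.] [ 0.746 -0.032] []
side brown 364.0 [448. 129.] [ 0.425 -0.623] []
side brown 362.0 [403. 125.] [ 0.539 -0.616] []
side brown 361.5 [426. 127.] [ 0.482 -0.619] []
side brown 355.0 [381. 122.] [ 0.596 -0.612] []
(array([ 0.528, -0.357,  0.05 ]), np.float64(6.619868569063397e-05))
```

View pics/crop0.png

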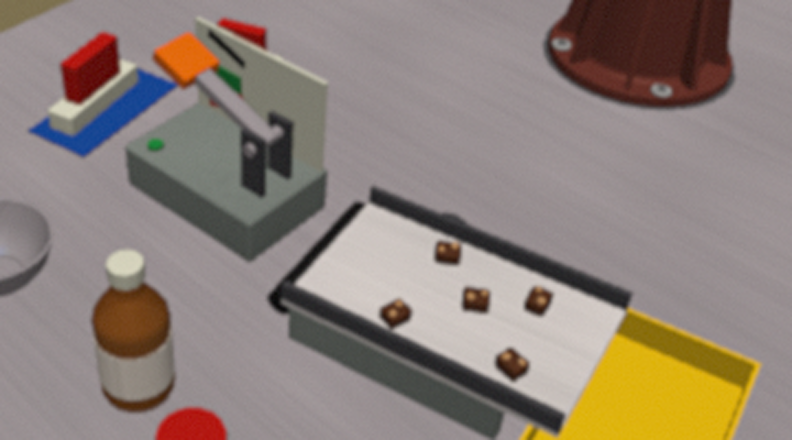

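The crop shows that the chosen block is the large one on the blue mat, with the rib at crop (90,68). The lever pad is at (185,60), and the plate corners and rail ends are clear. Next I compute the poses from these corners.

```bash
python3 - <<'E'
from h import *
np.set_printoptions(precision=3,suppress=True)
S=ctrl.calibration('scene');D=ctrl.calibration('side')
cr=lambda u,v:(200+u/2.2,160+v/2.2)
P=lambda n,c,l,z:print(n,*[plane(c,*p,z)[:2] for p in l])
P('mat side',D,[(351,194),(350,213.5),(419.5,216),(418.5,196.5)],.004)
P('mat scene',S,[(214,219),(239,229),(278,198)],.004)
P('rails scene',S,[cr(372,188),cr(630,296),cr(285,287),cr(560,418)],.065)
P('rails side',D,[(292,289),(275,404),(376,292),(380,404)],.065)
P('plate end scene',S,[cr(628,312),cr(565,410)],.048)
P('tray scene rim',S,[(544,326),(512,405)],.034);P('tray side rim',D,[(268,402),(383,402),(385,478),(260,474)],.034)
P('box scene',S,[cr(127,148),cr(250,225),cr(325,175)],.05)
P('box side',D,[(330,262),(386,265),(396,218),(347,218)],.05)
print('pad',tri(S,(285,187),D,(369,190)))
P('gauge top scene',S,[cr(198,17),cr(326,82)],.15)
P('gauge side',D,[(396,183),(384,238)],.15)
P('rib top side',D,[(369,174),(401,174),(403,181)],.076)
P('rib top scene',S,[(244,176),(228,189),(250,176)],.076)
ch=[cr(448,252),cr(396,313),cr(476,299),cr(539,300),cr(512,363)];P('chips',S,ch,.055)
E
```

```text
mat side [ 0.607 -0.361] [ 0.589 -0.288] [ 0.44  -0.322] [ 0.455 -0.396]
mat scene [ 0.607 -0.358] [ 0.587 -0.287] [ 0.442 -0.323]
rails scene [ 0.471 -0.   ] [0.42  0.232] [0.616 0.035] [0.564 0.263]
rails side [0.611 0.039] [0.554 0.278] [0.465 0.004] [0.406 0.234]
plate end scene [0.42  0.235] [0.541 0.256]
tray scene rim [0.382 0.33 ] [0.562 0.37 ]
tray side rim [0.575 0.257] [0.406 0.206] [0.376 0.329] [0.543 0.373]
box scene [ 0.586 -0.214] [ 0.574 -0.051] [ 0.475 -0.054]
box side [ 0.571 -0.067] [ 0.467 -0.089] [ 0.479 -0.24 ] [ 0.576 -0.211]
pad (array([ 0.528, -0.187,  0.142]), np.float64(0.00525504117083516))
gauge top scene [ 0.482 -0.224] [ 0.472 -0.062]
gauge side [ 0.482 -0.219] [ 0.467 -0.045]
rib top side [ 0.563 -0.347] [ 0.496 -0.367] [ 0.486 -0.341]
rib top scene [ 0.507 -0.365] [ 0.567 -0.345] [ 0.497 -0.356]
chips [0.478 0.094] [0.564 0.11 ] [0.505 0.144] [0.468 0.18 ] [0.539 0.205]
```

```bash
python3 -m creep '[[31,-9,0,0,0,0],[31,-9,0,0,0,0],[31,-9,0,0,0,0],[31,-9,0,0,0,0],[31,-9,0,0,0,0],[31,-9,0,0,0,0],[31,-9,0,0,0,0],[31,-9,0,0,0,0],[31,-8,0,0,0,0],[31,-8,0,0,0,0],[31,-8,0,0,0,0],[20,-5,0,0,0,4],[0,0,0,0,0,0],[0,0,0,0,0,0]]' 1
python3 - <<'E'
from h import *
np.set_printoptions(precision=3,suppress=True)
s=ctrl.state();c=ctrl.calibration('wrist');im=ctrl.snapshot('wrist')
cv2.imwrite('pics/w1.png',im[:,:,::-1]);np.save('w1.npy',c['T']);print(s['tool_pos'],s['eef_rot']);print({k:c[k] for k in c})
for col,z in(('red',.076),('blue',.004)):
    for b in blobs(im,col,60):
        print(col,cv2.contourArea(b),cen(b),plane(c,*cen(b),z),cv2.minAreaRect(b))
E
```

```text
t: 1.27
tool_pos: [0.5255, -0.3587, 0.4039]
eef_rot: [[0.955, 0.296, -0.001], [0.296, -0.955, 0.001], [-0.001, -0.001, -1.0]]
ft_force: [-0.1, 0.2, -0.2]
width: 0.0858
grasp_force: 0.0
[ 0.526 -0.359  0.404] [[ 0.955  0.296 -0.001]
 [ 0.296 -0.955  0.001]
 [-0.001 -0.001 -1.   ]]
{'fx': 385.4241982972454, 'fy': 385.4241982972454, 'cx': 320.89056135427205, 'cy': 237.30922517702078, 'T': array([[ 0.295, -0.915, -0.275,  0.594],
       [-0.956, -0.282, -0.084, -0.337],
       [-0.001,  0.288, -0.958,  0.373],
       [ 0.   ,  0.   ,  0.   ,  1.   ]])}
red 2389.5 (316.24558833786705, 204.91560298528282) [ 0.533 -0.352  0.076] ((316.4999694824219, 204.99996948242188), (26.999996185302734, 95.99998474121094), 0.0)
red 1131.5 (225.62630726174694, 349.47930475769624) [ 0.385 -0.313  0.076] ((224.39361572265625, 349.06341552734375), (32.46660614013672, 47.3148193359375), 85.76361083984375)
red 357.0 (108.93464052287581, 204.04341736694678) [ 0.485 -0.196  0.076] ((104.54368591308594, 203.20150756835938), (58.52300262451172, 8.929283142089844), 8.32564926147461)
blue 12986.5 (306.09429022446386, 188.96892927270628) [ 0.53  -0.342  0.004] ((305.69415283203125, 190.47647094726562), (85.8233871459961, 162.3665008544922), 4.39870548248291)
```

View pics/w1.png

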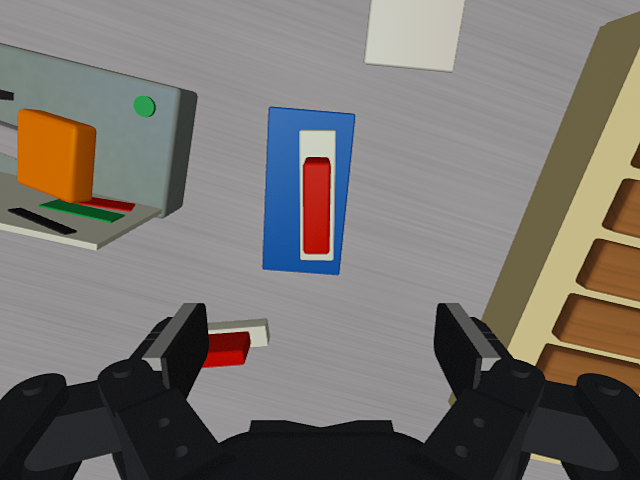

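The wrist view shows the rib at x 303–330, y 157–254, already straight in the picture. The foot is at x 300–336, y 130–261. The mat corners are at (269,107), (355,114), (339,274) and (263,268).

```bash
python3 - <<'E'
from h import *
np.set_printoptions(precision=4,suppress=True)
s=ctrl.state();c=ctrl.calibration('wrist');S=ctrl.calibration('scene');R=np.array(s['eef_rot']);t=np.array(s['tool_pos'])
def q(n,l,z):
    p=np.array([plane(c,*x,z) for x in l]);m=p.mean(0);e=p[1]-p[0];f=p[2]-p[1]
    print(n,m,np.linalg.norm(e),np.linalg.norm(f),'yaw',np.degrees(np.arctan2(f[1],f[0])),'tool mm',(R.T@(m-t))*1e3)
q('rib',[(303,254),(330,254),(330,167),(303,167)],.076)
q('foot',[(301,261),(334,261),(335.5,130),(300,130)],.028)
q('mat',[(263,268.5),(339,274.5),(355,114),(269,107)],.004)
print(tri(c,(303.5,167),S,(228,189)),tri(c,(330,254),S,(244,176)), tri(c,(303,254),S,(250.5,177)))
print('pad',tri(c,(57,140),S,(285,187)))
E
```

```text
rib [ 0.5265 -0.3547  0.076 ] 0.022025603927156478 0.07025286301063438 yaw 17.436470992567436 tool mm [  3.5105  -3.8349 327.9908]
foot [ 0.5278 -0.3547  0.028 ] 0.031441715746103806 0.12025895065513914 yaw 16.990858846030967 tool mm [  4.8117  -3.3491 375.9886]
mat [ 0.5227 -0.3446  0.004 ] 0.078283508231371 0.1579698029483439 yaw 12.519612706713822 tool mm [  2.9926 -14.5609 399.9997]
(array([ 0.5635, -0.3379,  0.0797]), np.float64(0.013039197783659702)) (array([ 0.4958, -0.3776,  0.0669]), np.float64(0.005491274908094414)) (array([ 0.4917, -0.3557,  0.0727]), np.float64(0.006514353142859083))
pad (array([ 0.5322, -0.1883,  0.1374]), np.float64(0.009898194273228085))
```

```bash
python3 -m creep '[[4,-4,20,0,0,0],[0,0,35,0,0,0],[0,0,35,0,0,0],[0,0,35,0,0,0],[0,0,35,0,0,0],[0,0,20,0,0,0],[0,0,13,0,0,0],[0,0,0,0,0,0],[0,0,0,0,0,0]]' 1; python3 -m creep '[[0,0,0,0,0,0],[0,0,0,0,0,0],[0,0,0,0,0,0],[0,0,0,0,0,0],[0,0,0,0,0,0],[0,0,0,0,0,0],[0,0,0,0,0,0],[0,0,0,0,0,0]]' 0
```

```text
t: 2.07
tool_pos: [0.527, -0.3555, 0.2117]
eef_rot: [[0.957, 0.292, -0.001], [0.292, -0.957, 0.0], [-0.0, -0.0, -1.0]]
ft_force: [0.4, -0.3, -0.1]
width: 0.0855
grasp_force: 0.0
t: 2.73
tool_pos: [0.5279, -0.3548, 0.2126]
eef_rot: [[0.956, 0.293, 0.001], [0.293, -0.956, -0.0], [0.001, 0.001, -1.0]]
ft_force: [-0.9, 0.7, 5.4]
width: 0.0213
grasp_force: 63.7
```

```bash
python3 -m creep '[[0,0,-15,0,0,0],[0,0,-35,0,0,0],[0,0,-38,0,0,0],[0,0,-38,0,0,0],[0,0,-38,0,0,0],[0,0,-36,0,0,0],[0,0,0,0,0,0]]' && python3 -m creep '[[2,-18,0,0,0,0],[3,-34,0,0,0,0],[3,-34,0,0,0,0],[3,-34,0,0,0,0],[3,-34,0,0,0,0],[3,-34,0,0,0,0],[3,-34,0,0,0,0],[3,-34,0,0,0,0],[3,-34,0,0,0,0],[3,-34,0,0,0,0],[3,-34,0,0,0,0],[3,-34,0,0,0,0],[3,-34,0,0,0,0],[3,-34,0,0,0,0],[3,-24,0,0,0,0],[0,0,0,0,0,4],[0,0,0,0,0,0],[0,0,0,0,0,0]]'
python3 - <<'E'
from h import *
s=ctrl.state();c=ctrl.calibration('wrist');im=ctrl.snapshot('wrist')
cv2.imwrite('pics/w2.png',im[:,:,::-1]);print(s['tool_pos'],np.round(s['eef_rot'],3),s['width'],s['ft_force'])
im=ctrl.snapshot('scene');cv2.imwrite('pics/s2.png',im[:,:,::-1])
E
```

```text
t: 3.32
tool_pos: [0.5292, -0.356, 0.423]
eef_rot: [[0.956, 0.293, 0.013], [0.293, -0.956, -0.011], [0.009, 0.015, -1.0]]
ft_force: [0.9, -0.8, -0.3]
width: 0.0213
grasp_force: 63.1
t: 4.82
tool_pos: [0.4277, 0.1211, 0.4116]
eef_rot: [[0.974, 0.228, -0.0], [0.228, -0.974, -0.0], [-0.0, 0.0, -1.0]]
ft_force: [-0.1, -0.5, -1.2]
width: 0.0212
grasp_force: 63.1
[0.42765278 0.12113502 0.41159891] [[ 0.974  0.228 -0.   ]
 [ 0.228 -0.974 -0.   ]
 [-0.     0.    -1.   ]] 0.02121602455295917 [-0.06937603 -0.51736584 -1.16285994]
```

View pics/w2.png

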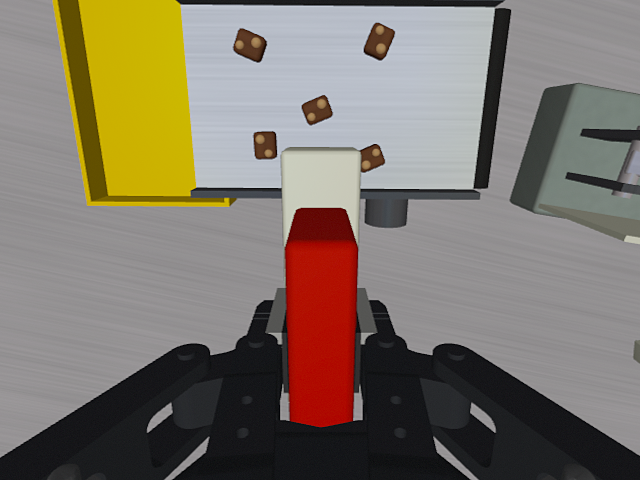

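The wrist view over the feed plate shows the open edge running from (181,5) to (192,189) and the near rail from (192,190) to (479,195). The far rail runs along y≈4 and the start edge from (497,8) to (477,188). The chips are at (250,45), (379,41), (317,110), (265,145) and (371,158).

```bash
python3 - <<'E'
from h import *
np.set_printoptions(precision=4,suppress=True)
s=ctrl.state();c=ctrl.calibration('wrist');R=np.array(s['eef_rot']);t=np.array(s['tool_pos'])
im=cv2.cvtColor(cv2.imread('pics/w2.png'),cv2.COLOR_BGR2GRAY).astype(int)
for u in(210,235,410,430,450,470): print('col',u,[ (v,im[v,u]) for v in list(range(0,12,2))],[ (v,im[v,u]) for v in range(180,204,2)])
for v in(30,90,170): print('row',v,[(u,im[v,u]) for u in range(178,200,2)],[(u,im[v,u]) for u in range(474,516,3)])
for n,l,z in(('near rail inner base',[(192,187),(470,188)],.048),('near rail outer top',[(192,194),(479,198)],.065),('far rail inner base',[(190,7),(495,8)],.048),('open edge',[(182.5,20),(192,187)],.048),('start edge',[(497,10),(478,186)],.048)):
    p=np.array([plane(c,*x,z) for x in l]);d=p[1]-p[0];print(n,p[:,:2].tolist(),np.linalg.norm(d),np.degrees(np.arctan2(d[1],d[0])))
E
```

```text
col 210 [(0, np.int64(28)), (2, np.int64(26)), (4, np.int64(104)), (6, np.int64(195)), (8, np.int64(191)), (10, np.int64(183))] [(180, np.int64(189)), (182, np.int64(192)), (184, np.int64(192)), (186, np.int64(197)), (188, np.int64(16)), (190, np.int64(43)), (192, np.int64(75)), (194, np.int64(72)), (196, np.int64(72)), (198, np.int64(92)), (200, np.int64(93)), (202, np.int64(145))]
col 235 [(0, np.int64(27)), (2, np.int64(28)), (4, np.int64(78)), (6, np.int64(198)), (8, np.int64(192)), (10, np.int64(185))] [(180, np.int64(189)), (182, np.int64(191)), (184, np.int64(191)), (186, np.int64(195)), (188, np.int64(18)), (190, np.int64(40)), (192, np.int64(75)), (194, np.int64(73)), (196, np.int64(72)), (198, np.int64(71)), (200, np.int64(95)), (202, np.int64(148))]
col 410 [(0, np.int64(28)), (2, np.int64(29)), (4, np.int64(23)), (6, np.int64(119)), (8, np.int64(192)), (10, np.int64(188))] [(180, np.int64(184)), (182, np.int64(185)), (184, np.int64(188)), (186, np.int64(188)), (188, np.int64(197)), (190, np.int64(32)), (192, np.int64(60)), (194, np.int64(76)), (196, np.int64(73)), (198, n
[... 2893 characters left out ...]
er base [[0.41983143564008, 0.23352059700583072], [0.47312248981929883, -0.001848774199736114]] 0.241326909724623 -77.24249660031755
near rail outer top [[0.41800374704831317, 0.2278128753076944], [0.4681211258288593, -0.004832173197252765]] 0.23798207968185747 -77.84288958696482
far rail inner base [[0.5572407451827982, 0.25312321691597833], [0.6089428745238368, 0.025544054362001314]] 0.2333782025107893 -77.20061953722372
open edge [[0.5470942502176409, 0.25761152545157634], [0.41983143564008, 0.23352059700583072]] 0.12952295861190277 -169.28071375521301
start edge [[0.6080026780734441, 0.02357419970145931], [0.4763343690650602, -0.008029314277765515]] 0.1354079971529094 -166.50298306884457
```

```bash
python3 - <<'E'
from h import *
np.set_printoptions(precision=4,suppress=True)
s=ctrl.state();c=ctrl.calibration('wrist');R=np.array(s['eef_rot']);t=np.array(s['tool_pos'])
g=lambda u,v:plane(c,u,v,.048)[:2]
n1,n2,f1,f2=g(210,187.5),g(450,189.7),g(210,4.5),g(450,6)
yd=(n1-n2)/np.linalg.norm(n1-n2)+(f1-f2)/np.linalg.norm(f1-f2);yd/=np.linalg.norm(yd);xd=np.array([yd[1],-yd[0]])
print('yaw',np.degrees(np.arctan2(xd[1],xd[0])),'width',(f1-n1)@xd,(f2-n2)@xd)
xc=np.mean([p@xd for p in(n1,n2,f1,f2)]);o,e=g(187,90),g(485,90);print('len',(o-e)@yd)
O=xd*xc+yd*((o+e)@yd/2);print('centre',O,'tool yaw',np.degrees(np.arctan2(R[1,0],R[0,0])))
for y in(-.088,.125):
    p=O+yd*y;d=np.r_[p,0]-t;d[2]=0;print(y,p,'tool mm',R.T@d*1e3)
for u,v in((250,45),(379,41),(317,110),(265,145),(371,158)):
    p=plane(c,u,v,.06)[:2]-O;print('chip',p@xd,p@yd)
E
```

```text
yaw 12.542742796447898 width 0.1405126159300995 0.14123987731355211
len 0.2411059422497171
centre [0.5149 0.1282] tool yaw 13.033593596156887
-0.088 [0.534  0.0423] tool mm [ 85.6434 100.0718   0.0113]
0.125 [0.4878 0.2502] tool mm [  87.4681 -112.9203   -0.0561]
chip 0.040323896224454744 0.06606365630673815
chip 0.043782759973055634 -0.03134896367267823
chip -0.005995483420437466 0.015188794255008756
chip -0.03326977694740844 0.0572388723104086
chip -0.042999883955327854 -0.029187978956554336
```

```bash
python3 -m creep '[[17,20,0,0,0,0],[26,30,0,0,0,0],[26,30,0,0,0,0],[16,20,0,0,0,0.5],[0,0,20,0,0,0],[0,0,35,0,0,0],[0,0,35,0,0,0],[0,0,30,0,0,0],[0,0,18,0,0,0],[0,0,10,0,0,0],[0,0,0,0,0,0],[0,0,0,0,0,0]]' && python3 -m creep '[[0,0,2,0,0,0],[0,0,1,0,0,0],[0,0,1,0,0,0],[0,0,1,0,0,0],[0,0,0,0,0,0],[0,0,0,0,0,0]]'
python3 - <<'E'
from h import *
for n in('side',): cv2.imwrite('pics/side3.png',ctrl.snapshot(n)[140:460,180:480,::-1].repeat(2,0)[:600].repeat(2,1))
s=ctrl.state();print(s['tool_pos'],s['ft_force'])
E
```

```text
t: 5.92
tool_pos: [0.5337, 0.0421, 0.264]
eef_rot: [[0.976, 0.216, 0.0], [0.216, -0.976, -0.0], [0.0, 0.0, -1.0]]
ft_force: [0.1, 0.3, -0.5]
width: 0.0211
grasp_force: 63.2
t: 6.42
tool_pos: [0.5334, 0.0428, 0.259]
eef_rot: [[0.976, 0.217, 0.001], [0.217, -0.976, -0.0], [0.001, 0.0, -1.0]]
ft_force: [0.2, -0.6, -1.3]
width: 0.0216
grasp_force: 63.2
[0.53340006 0.04280355 0.25895685] [ 0.08167531 -0.84880566 -1.41565801]
```

View pics/side3.png

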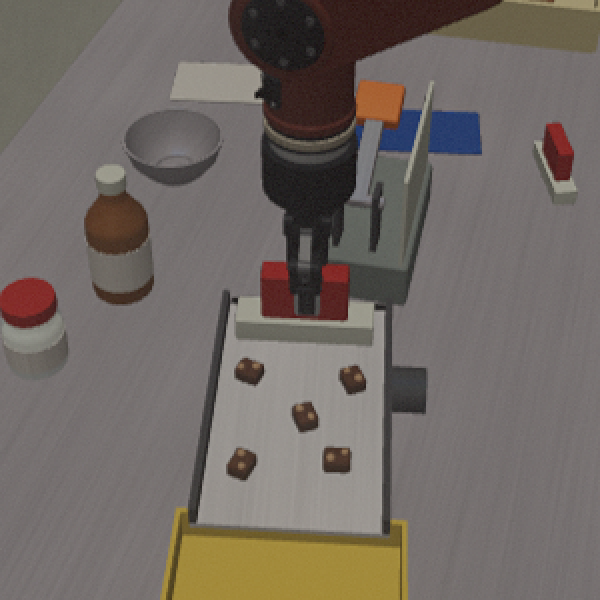

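The view shows the scraper seated between the rails at the start end, at (305,315), square to them, with all five chips ahead of it. It is just short of contact.

```bash
python3 -m creep '[[0,0,1,0,0,0],[0,0,0,0,0,0],[0,0,0,0,0,0]]'|grep -E 'pos|force'; python3 -m creep '[[0,0,1,0,0,0],[0,0,0,0,0,0],[0,0,0,0,0,0]]'|grep -E 'pos|force';python3 -m creep '[[0,0,1,0,0,0],[0,0,0,0,0,0],[0,0,0,0,0,0]]'|grep -E 'pos|force'
```

```text
tool_pos: [0.5333, 0.0428, 0.2576]
ft_force: [-0.5, 0.5, -0.5]
grasp_force: 63.2
tool_pos: [0.5333, 0.0427, 0.2566]
ft_force: [-0.1, -0.3, -1.8]
grasp_force: 63.3
tool_pos: [0.5334, 0.0427, 0.2565]
ft_force: [-3.6, 0.1, 5.4]
grasp_force: 63.8
```

```bash
python3 -m creep '[[0,0,-0.7,0,0,0],[0,-4,0,0,0,0],[0,-7,0,0,0,0],[0,-8,0,0,0,0],[0,-8,0,0,0,0],[0,-8,0,0,0,0],[0,-8,0,0,0,0],[0,-8,0,0,0,0],[0,-8,0,0,0,0],[0,-8,0,0,0,0],[0,-8,0,0,0,0],[0,-8,0,0,0,0],[0,-8,0,0,0,0],[0,-8,0,0,0,0],[0,-8,0,0,0,0],[0,-8,0,0,0,0],[0,-6,0,0,0,0],[0,-3,0,0,0,0],[0,0,0,0,0,0]]'
python3 - <<'E'
from h import *
cv2.imwrite('pics/side4.png',cv2.resize(ctrl.snapshot('side')[220:480,200:460,::-1],(520,520)))
E
```

```text
t: 8.8
tool_pos: [0.5063, 0.1647, 0.2565]
eef_rot: [[0.976, 0.217, -0.0], [0.217, -0.976, 0.001], [0.0, -0.001, -1.0]]
ft_force: [0.4, -0.1, 3.3]
width: 0.0214
grasp_force: 63.7
```

View pics/side4.png

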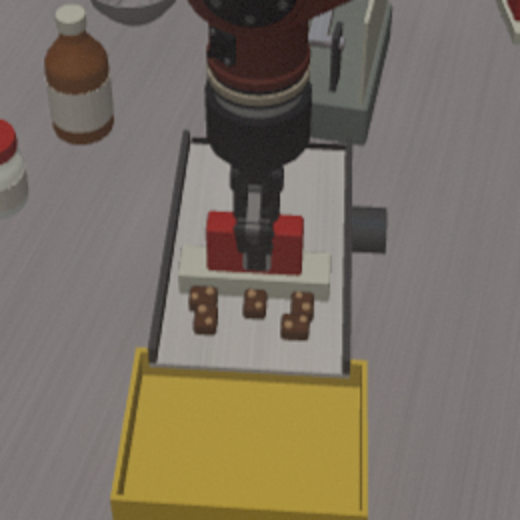

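All five chips are lined up ahead of the foot, at y≈298–330 in the crop, and none has slipped past. I carry on over the edge.

```bash
python3 -m creep '[[0,-5,0,0,0,0],[0,-8,0,0,0,0],[0,-8,0,0,0,0],[0,-8,0,0,0,0],[0,-8,0,0,0,0],[0,-8,0,0,0,0],[0,-8,0,0,0,0],[0,-8,0,0,0,0],[0,-8,0,0,0,0],[0,-8,0,0,0,0],[0,-7,0,0,0,0],[0,-6,0,0,0,0],[0,-4,0,0,0,0],[0,0,0,0,0,0],[0,0,0,0,0,0],[0,0,0,0,0,0],[0,0,0,0,0,0]]'
python3 - <<'E'
from h import *
cv2.imwrite('pics/side5.png',cv2.resize(ctrl.snapshot('side')[220:480,200:460,::-1],(520,520)))
E
```

```text
t: 10.27
tool_pos: [0.486, 0.2561, 0.2566]
eef_rot: [[0.976, 0.216, -0.0], [0.216, -0.976, 0.003], [0.0, -0.003, -1.0]]
ft_force: [-0.9, 2.8, 4.6]
width: 0.0212
grasp_force: 63.9
```

View pics/side5.png

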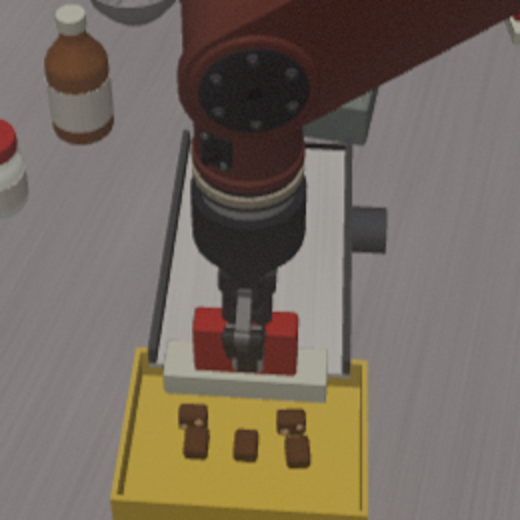

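All five chips lie on the tray floor, at (193,416), (196,442), (246,444), (291,421) and (297,450) in the crop. Now I lift and go back to the mat.

```bash
python3 -m creep '[[0,0,-15,0,0,0],[0,0,-32,0,0,0],[0,0,-36,0,0,0],[0,0,-36,0,0,0],[0,0,-32,0,0,0],[0,0,-19,0,0,0]]' |grep pos && python3 -m creep '[[-3,18,0,0,0,0],[-5,33,0,0,0,0],[-5,33,0,0,0,0],[-5,33,0,0,0,0],[-5,33,0,0,0,0],[-5,33,0,0,0,0],[-5,33,0,0,0,0],[-5,33,0,0,0,0],[-5,33,0,0,0,0],[-5,33,0,0,0,0],[-5,33,0,0,0,0],[-5,33,0,0,0,0],[-5,33,0,0,0,0],[-5,33,0,0,0,0],[-5,33,0,0,0,0],[-5,33,0,0,0,0],[-5,33,0,0,0,0],[-5,33,0,0,0,0],[-5,18,0,0,0,0],[0,0,0,0,0,0]]'
python3 - <<'E'
from h import *
s=ctrl.state();R=np.array(s['eef_rot']);t=np.array(s['tool_pos']);d=np.array([.523,-.3435,.218])-t;print(R.T@d*1e3,t)
E
```

```text
tool_pos: [0.4863, 0.2554, 0.4289]
t: 12.48
tool_pos: [0.5235, -0.351, 0.424]
eef_rot: [[0.977, 0.212, -0.003], [0.212, -0.977, 0.001], [-0.003, -0.001, -1.0]]
ft_force: [0.8, 0.8, -2.0]
width: 0.0213
grasp_force: 63.2
[  1.68435437  -7.15802025 206.00836825] [ 0.52350605 -0.3509948   0.42400266]
```

```bash
python3 -m creep '[[1,-7,20,0,0,0],[0,0,36,0,0,0],[0,0,38,0,0,0],[0,0,38,0,0,0],[0,0,36,0,0,0],[0,0,25,0,0,0],[0,0,12,0,0,0],[0,0,0,0,0,0],[0,0,0,0,0,0]]' && python3 -m creep '[[0,0,2,0,0,0],[0,0,1.5,0,0,0],[0,0,1,0,0,0],[0,0,0,0,0,0],[0,0,0,0,0,0]]'|grep -E 'pos|force'
```

```text
t: 13.23
tool_pos: [0.5241, -0.3397, 0.2211]
eef_rot: [[0.976, 0.217, -0.001], [0.217, -0.976, 0.001], [-0.001, -0.001, -1.0]]
ft_force: [0.4, -0.4, -1.8]
width: 0.021
grasp_force: 63.1
tool_pos: [0.5244, -0.3406, 0.2179]
ft_force: [0.6, -0.6, -1.0]
grasp_force: 63.1
```

```bash
python3 -m creep '[[0,0,2,0,0,0],[0,0,1.5,0,0,0],[0,0,1,0,0,0],[0,0,0,0,0,0],[0,0,0,0,0,0]]'|grep -E 'pos|force';python3 -m creep '[[0,0,1,0,0,0],[0,0,0,0,0,0],[0,0,0,0,0,0]]'|grep -E 'pos|force'
```

```text
tool_pos: [0.5242, -0.3404, 0.2126]
ft_force: [-1.0, 0.6, 1.3]
grasp_force: 63.3
tool_pos: [0.5242, -0.3405, 0.2126]
ft_force: [-2.8, 1.7, 6.0]
grasp_force: 64.0
```

```bash
python3 -m creep '[[0,0,-0.5,0,0,0],[0,0,0,0,0,0],[0,0,0,0,0,0],[0,0,0,0,0,0],[0,0,0,0,0,0],[0,0,0,0,0,0],[0,0,0,0,0,0],[0,0,0,0,0,0]]' 1 && python3 -m creep '[[0,0,-15,0,0,0],[0,0,-30,0,0,0],[0,0,-36,0,0,0],[0,0,-36,0,0,0],[0,0,-36,0,0,0],[0,0,-36,0,0,0],[-10,0,-6,0,0,0],[-30,0,0,0,0,0],[-30,0,0,0,0,0],[0,0,0,0,0,0],[0,0,0,0,0,0]]' 1
python3 - <<'E'
from h import *
np.set_printoptions(precision=4,suppress=True)
s=ctrl.state();c=ctrl.calibration('wrist');im=ctrl.snapshot('wrist');R=np.array(s['eef_rot']);t=np.array(s['tool_pos'])
cv2.imwrite('pics/w6.png',im[:,:,::-1])
for col,z in(('red',.076),('blue',.004),('orange',.145)):
    for b in blobs(im,col,200):
        print(col,cv2.contourArea(b),cen(b),plane(c,*cen(b),z),cv2.approxPolyDP(b,4,True)[:,0].tolist())
E
```

```text
t: 14.98
tool_pos: [0.5241, -0.3404, 0.2118]
eef_rot: [[0.976, 0.217, -0.0], [0.217, -0.976, 0.0], [-0.0, -0.0, -1.0]]
ft_force: [-0.8, 0.0, 0.4]
width: 0.0857
grasp_force: 0.0
t: 15.9
tool_pos: [0.4546, -0.3557, 0.4065]
eef_rot: [[0.977, 0.215, -0.0], [0.215, -0.977, 0.0], [-0.0, -0.0, -1.0]]
ft_force: [0.4, -0.4, -0.6]
width: 0.0855
grasp_force: 0.0
red 2753.0 (321.06338539774794, 118.01343988376317) [ 0.5271 -0.3396  0.076 ] [[331, 67], [307, 70], [310, 170], [334, 168]]
red 1564.0 (243.9526854219949, 294.242220801364) [ 0.3734 -0.3061  0.076 ] [[273, 276], [222, 283], [212, 299], [216, 312], [273, 303]]
blue 15024.0 (324.04163338658145, 116.08703851615192) [ 0.5301 -0.3417  0.004 ] [[280, 29], [285, 207], [363, 207], [369, 30]]
orange 4662.5 (52.54116175156389, 51.78087578194816) [ 0.529  -0.1889  0.145 ] [[24, 7], [28, 89], [83, 99], [77, 16], [82, 13]]
```

View pics/w6.png

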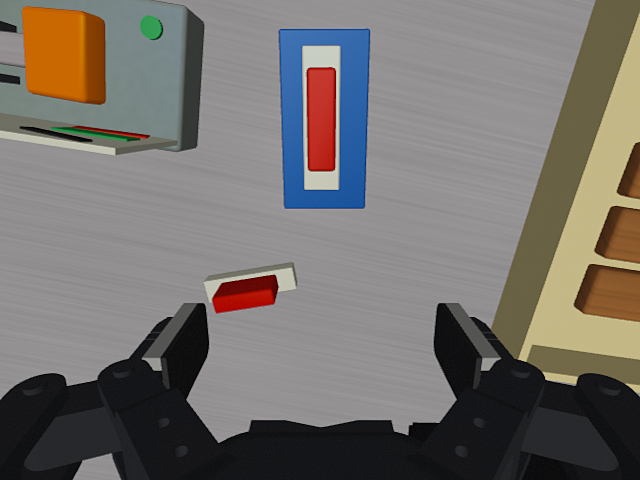

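The wrist view shows the scraper upright and centred on the mat (rib 307–334, 67–170; mat 280–369, 29–207). The pad's top face is centred at (52,52). I shut the fingers and go over the pad.

```bash
python3 -m creep '[[10,-13,0,0,0,0],[19,-25,0,0,0,0],[19,-25,0,0,0,0],[19,-25,0,0,0,0],[19,-25,0,0,0,0],[14,-18,0,0,0,0],[8,-10,0,0,0,0],[0,0,0,0,0,4],[0,0,0,0,0,4],[0,0,20,0,0,0],[0,0,20,0,0,0],[0,0,6,0,0,0],[0,0,0,0,0,0],[0,0,0,0,0,0]]' 0
python3 - <<'E'
from h import *
np.set_printoptions(precision=4,suppress=True)
s=ctrl.state();R=np.array(s['eef_rot']);t=np.array(s['tool_pos']);d=np.array([.530,-.195,.281])-t;print(R.T@d*1e3,t,s['width'])
for n,a in(('scene',(slice(120,300),slice(200,440))),('side',(slice(130,310),slice(280,520)))):
    cv2.imwrite(f'pics/{n}7.png',cv2.resize(ctrl.snapshot(n)[a][:,:,::-1],None,fx=1.6,fy=1.6,interpolation=cv2.INTER_CUBIC))
cv2.imwrite('pics/both7.png',cv2.hconcat([cv2.imread('pics/scene7.png'),cv2.imread('pics/side7.png')]))
E
```

```text
t: 17.12
tool_pos: [0.5309, -0.1946, 0.3607]
eef_rot: [[0.997, 0.079, -0.001], [0.079, -0.997, 0.0], [-0.001, -0.0, -1.0]]
ft_force: [-0.3, -0.1, -0.6]
width: -0.0002
grasp_force: 0.0
[-0.8936  0.3134 79.6675] [ 0.5309 -0.1946  0.3607] -0.00021520227946116073
```

View pics/both7.png

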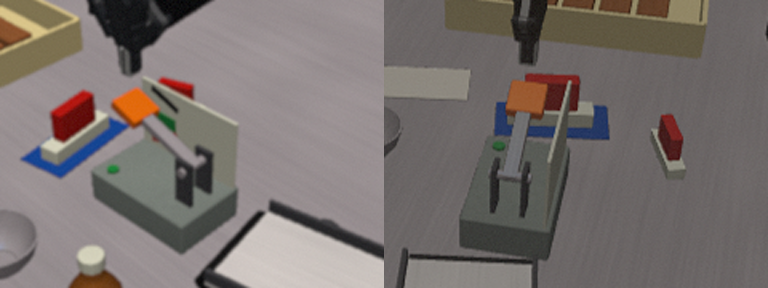

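The shut fingertips hang straight above the orange pad, at (130,72) and (528,60) against the pad at (135,105) and (527,98). I press down in small steps and watch the force.

```bash
python3 -m creep '[[0,0,8,0,0,0],[0,0,12,0,0,0],[0,0,8,0,0,0],[0,0,4,0,0,0],[0,0,0,0,0,0]]'|grep -E 'pos|force';python3 -m creep '[[0,0,3,0,0,0],[0,0,3,0,0,0],[0,0,3,0,0,0],[0,0,0,0,0,0],[0,0,0,0,0,0]]'|grep -E 'pos|force';python3 -m creep '[[0,0,3,0,0,0],[0,0,3,0,0,0],[0,0,3,0,0,0],[0,0,0,0,0,0],[0,0,0,0,0,0]]'|grep -E 'pos|force'
```

```text
tool_pos: [0.5299, -0.1941, 0.3266]
ft_force: [-0.5, -0.2, -0.8]
grasp_force: 0.0
tool_pos: [0.5311, -0.1949, 0.3209]
ft_force: [-0.9, -1.1, 3.8]
grasp_force: 1.6
tool_pos: [0.5312, -0.1949, 0.3116]
ft_force: [0.7, -2.1, 5.4]
grasp_force: 2.4
```

```bash
python3 -m creep '[[0,0,3,0,0,0],[0,0,3,0,0,0],[0,0,3,0,0,0],[0,0,3,0,0,0],[0,0,3,0,0,0],[0,0,0,0,0,0],[0,0,0,0,0,0]]'|grep -E 'pos|force';python3 -m creep '[[0,0,3,0,0,0],[0,0,3,0,0,0],[0,0,3,0,0,0],[0,0,2,0,0,0],[0,0,0,0,0,0],[0,0,0,0,0,0],[0,0,0,0,0,0]]'|grep -E 'pos|force'
```

```text
tool_pos: [0.5315, -0.1956, 0.2975]
ft_force: [-0.6, -2.7, 7.7]
grasp_force: 3.6
tool_pos: [0.5316, -0.1967, 0.2874]
ft_force: [-1.9, -7.0, 9.3]
grasp_force: 4.5
```

```bash
python3 -m creep '[[0,0,2,0,0,0],[0,0,2,0,0,0],[0,0,1.5,0,0,0],[0,0,0,0,0,0],[0,0,0,0,0,0],[0,0,0,0,0,0],[0,0,0,0,0,0],[0,0,0,0,0,0]]'|grep -E 'pos|force'
python3 - <<'E'
from h import *
np.set_printoptions(precision=4,suppress=True)
cv2.imwrite('pics/f1.png',cv2.resize(ctrl.snapshot('scene')[150:270,220:380,::-1],None,fx=2.4,fy=2.4,interpolation=cv2.INTER_CUBIC))
cv2.imwrite('pics/f2.png',cv2.resize(ctrl.snapshot('side')[150:270,280:440,::-1],None,fx=2.4,fy=2.4,interpolation=cv2.INTER_CUBIC))
cv2.imwrite('pics/both8.png',cv2.hconcat([cv2.imread('pics/f1.png'),cv2.imread('pics/f2.png')]))
E
```

```text
tool_pos: [0.5317, -0.1969, 0.2822]
ft_force: [-2.1, -7.1, 10.3]
grasp_force: 5.1
```

View pics/both8.png

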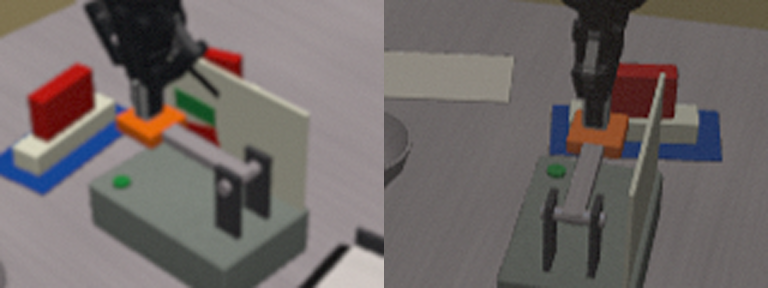

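The lever is level, with the pad at (152,122) under the fingers, pointing along its arm towards the hinge at (245,172). The fingertip height of about 109 mm and the force of about 11 N both match half-way. The scraper stands on its mat.

```bash
python3 -c "
from station import ctrl
s=ctrl.state();print(s['t'],s['tool_pos'],s['ft_force']);print(ctrl.close_job())"
```

```text
20.4 [ 0.53170494 -0.19686512  0.28217184] [-3.52889762 -6.553399   10.3106786 ]
the job is handed in; nothing more can be done
None
```

I handed the job in at 20.4 s: all five chips are in the tray, the scraper is back on its blue mat and let go, and the fingers are holding the lever at about half-way with about 10 N; the hand-in returned no verdict.

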